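# Pack the sewing chest, close it and pin its hasp

## Robot

A 7-joint arm with a two-finger parallel gripper is mounted at the origin on a cart in front of the work surface, level with it; the furniture and walls round the work are solid. World frame = base frame: x ahead of the robot, y to its left, z up, the work surface at z = 0. Lengths are in m, angles in rad, forces in N, time in s.
With the tool pointing down it reaches from about 0.4 to 0.9 m from the base axis. Payload 5.6 kg.
Tool frame: the origin (TCP) lies midway between the tips of the shut fingers; the grasp point (between the pads) lies 19 mm behind it; z points along the fingers, y is the line along which they close (so a half turn about z gives the same grasp; the last joint's range is limited). The gripper opens to 92 mm and grips with 3 to 60 N. Pads are 20 mm wide; open, the fingers measure 128 mm over their backs; the gripper's body (75 mm by 189 mm) begins 69 mm behind the grasp point.
Start: joints at [-1.309, 0.468, -0.012, 1.603, 0.006, 1.071, -0.056], TCP at [0.195, 0.62, 0.215] pointing down, gripper open.
Joint ranges: [-2.53, 2.53], [-0.31, 2.02], [-1.57, 1.55], [0.28, 2.44], [-1.29, 4.43], [0.15, 1.84], [-2.92, 2.92]. Speed limits (rad/s): [2.57, 2.57, 3.14, 3.14, 3.14, 3.14, 3.14].

## Interface

Orientations are given as a 3x3 rotation matrix whose columns are the frame's x, y, z axes.
In Python, from station import env, effector, solver, viewer, workorder, search_frame, tip_of gives the robot as it stands. Calls block until the motion is done:
- env.reach(position, orientation): joint-space move of the TCP to a pose.
- env.movel(position, frame=None, rate=0.15): straight line of the TCP; frame=None keeps the orientation; rate is the mean speed in m/s.
- env.goto_joints(angles): joint-space move.
- effector.release() and effector.grasp(squeeze=None): open the fingers fully, or close them until they stop; squeeze is the grip in N (None keeps the last).
- env.pause(seconds).
- solver.inverse_kinematics(position, orientation): joint angles nearest the present ones, or None.
- env.sense(): the state.
- viewer.read_camera(name): name is "side" or "top"; returns (picture, depth): 400x640x3 uint8, red, green, blue; 400x640 float32, m along the optical axis (not along the pixel's ray), 0 where there is no reading.
- viewer.camera_info(name): a dict with "intrinsics" (3x3 intrinsics, pixels), "dist_coeffs" ([k1, k2, p1, p2, k3] as OpenCV has them; the pictures are not rectified), "eye" and "rotation" of the camera in the world. Camera axes: x right, y up, looking along -z (the intrinsics and any distortion apply to the point x, -y, -z); pixel columns grow to the right and rows downward; lengths in m; the calibration is good to about 2 mm. A picture is of the moment at which its call begins. camera_info takes no time and is no camera call.
A pose or a line that the arm cannot do raises env.PlanningError and nothing moves.
- workorder.finish_job(): hands the job in; it is judged then, once.
Trained networks look in the newest picture that a camera, given by its name, has taken for a name from the list of things; names that differ only in an ending like _2 or _b are one class to them, and where a whole thing is asked for, a point or a joint stands for the part that bears it (a point fixed in the world has none). Each returns a list of dicts, best first, with "score" (0 to 1); they miss things now and then, are a little off and sometimes report something else, mostly with a low value. They report only what shows in the picture. A call takes as long as a camera call.
- search_frame(camera, name): "at" ([x, y, z] in m, in world coordinates, good to about 4 mm: the middle of the surface that is visible of it).
- tip_of(camera, name): "at" ([x, y, z] in m, in world coordinates, good to about 4 mm: a listed point, or the origin of a listed thing).
The state is a dict: "t": time; "joint_positions": joint angles; "joint_velocities": joint speeds; "tau": joint torques, N m; "ee_pos": TCP position; "tcp_rot": TCP orientation; "wrist_force": force on the tool from outside, world axes, zero at the start; "moment": the same for the moment, N m; "gripper_width": finger opening in m; "grasp_force": force on a finger pad.
Only numpy, scipy, OpenCV 4.12 (cv2) and the standard library are available. Lean on these libraries where they do the work, as an engineer would, in place of code of your own. Each camera call takes 0.05 s, during which the arm holds its last target. There are 200 camera calls.

## Task

Fit the blue pin tin into the tray of the sewing chest beside the clear bobbin box that lies loose in it, moving the box to one side where it leaves too little room, so that both lie flat, and shut the lid fully on them. Then swing the hasp all the way over the staple, take the retaining pin with the red handle from its holder at the end of the chest and drop it down through the staple's loop until its collar sits on the loop, so that the chest cannot come open when it is carried. The awl with the wooden handle stays in its own holder, and the jar, the two spools, the tape measure and the roll of masking tape near the work stay where they are.

Things in the scene. Friction and masses are not known exactly. Their poses are not given: they have to be found in the camera images.
- chest: sewing chest fixed to the desk: grey-green painted box with a pale wooden lid, 150 (x) x 216 (y) mm, 130 high when shut; origin at the middle of its underside, on the desk. Chest axes, used below: x across it, away from the robot, towards the lid's hinge; y along it, to the left; z up.
- tray (a point): middle of the floor of the chest's tray (dark red felt), 78 mm over the desk, in the middle of the chest, axes as the chest's. Inside, the tray is 130 (x) x 196 (y) mm and 34 deep, without a divider; its walls are 10 mm thick, with the rim 112 mm over the desk.
- lid (a joint): lid angle in rad: 0 shut, 1.58 to 1.82 (upright, leaning back a little) at the start, 1.95 at most. The hinge line runs along y at x = +75 mm, z = 112 mm in chest axes. The lid reaches 150 mm from the hinge and is 17.5 mm thick. The hinge is stiff: the lid stays where it is left and needs 2 to 5 N at its edge to move.
- lid_edge (a point): middle of the upper front edge of the lid (the free edge, outer face), 150 mm from the lid's hinge line; it moves with the lid. A fixed pattern easel 246 mm high stands behind the chest; its top leans away and is at least 100 mm behind this edge.
- hasp (a joint): angle of the brass hasp on the lid, in rad: 0 hanging straight down the chest's front with the staple through its slot; 1.57 pointing straight out to the front; 3.14 standing up from the shut lid; 4.45 folded back over the lid. It starts between 3.2 and 4.2. Its hinge is stiff: it stays where it is left (about 0.035 N m to turn).
- hasp_hinge (a point): middle of the hasp's hinge line, along the lid's front upper edge: with the lid shut at x = -79, y = 0, z = 132 mm in chest axes. The hasp is a strap 44 mm wide, 4 thick and 70 long with a slot 27 wide, 30 to 53 mm from the hinge, and a lip at the free end curled outward (to the front when it hangs).
- hasp_end (a point): middle of the free end of the hasp, 70 mm from its hinge line
- staple_eye (a point): where the pin belongs: middle of the staple's loop at the height of its upper side, 99 mm over the desk, at x = -96.5, y = 0 in chest axes. The staple is a U of 6 mm brass bar lying level, which stands 37 mm out of the chest's front; with the hasp shut its opening in front of the strap measures 13 mm in y and 24 mm in x, and is open straight down to the desk.
- pin: the retaining pin, standing upright in one of the two holders at the ends of the chest. Origin on its axis at the underside of the collar, z up along the pin. Below the collar a steel shank 9 mm thick and 60 long with a tapered tip; the collar is 23 mm in diameter and 4 thick; above it a red handle 16 mm in diameter that reaches 78 mm above the origin. 60 g.
- awl: a tailor's awl standing in the other holder, with a bulbous dark wooden handle (25 mm thick at most, reaching 75 mm above the origin); its collar and shank are as long as the pin's, origin at the underside of the collar. To be left there.
- holder_left (a point): upper side of the holder on the chest's left (+y) end, at the centre of its hole: 85 mm over the desk, at x = -55, y = +128 mm in chest axes. The holder is a brass shelf 34 mm square and 6 thick with a through hole 11 mm wide.
- holder_right (a point): the like holder on the chest's right (-y) end, at x = -55, y = -128 mm in chest axes, 85 mm over the desk
- pin_tin: blue oblong tin with its lid shut (the lid does not open), 62 (own x) x 89 (own y) x 22 (z) mm, 70 g; origin at the centre of its underside
- bobbin_box: clear plastic box of coloured bobbins, lying loose somewhere in the tray (left, middle or right), long side across the chest within 7 degrees; its lid does not open. 58 (own x) x 118 (own y) x 25 (z) mm, 85 g; origin at the centre of its underside
- scrap_jar: glass jar of fabric scraps, 91 mm across, 167 high, origin at the centre of its underside; to be left standing
- red_spool: thread spool with red thread, 26 mm across, 48 high; to be left standing
- yellow_spool: thread spool with yellow thread, 26 mm across, 48 high; to be left standing
- tape_measure: round white tape measure with a red button, 55 mm across, 18 high, origin under its case, 6 mm off its middle; to be left lying
- sewing_machine: white sewing machine, fixed, to the right of the chest; origin at the middle of its underside, x away from the robot, y to the left. Base 160 (x) x 400 (y) mm, 75 high; its arm above reaches 60 mm to the front and back of the origin and from 181 mm right to 159 mm left of it, up to 285 high. Pass in front of it.
- masking_tape: roll of masking tape lying flat, 104 mm across, 25 high; to be left lying

How it is judged:
On the way, in this order (a step that is already met when the one before it is completed fails the run):
1. the pin tin and the bobbin box both lie flat in the tray (x of pin_tin in the frame of tray between -0.045 and 0.045 m and y of pin_tin in the frame of tray between -0.072 and 0.072 m and z of pin_tin in the frame of tray between -0.006 and 0.006 m and angle between each of pin_tin, bobbin_box's own z axis and vertical below 0.12 rad and x of bobbin_box in the frame of tray between -0.045 and 0.045 m and y of bobbin_box in the frame of tray between -0.072 and 0.072 m and z of bobbin_box in the frame of tray between -0.006 and 0.006 m), for 0.2 s.
2. the lid is shut (all of step 1 and value of joint lid below 0.03 rad), for 0.2 s.
3. the hasp is over the staple (value of joint lid below 0.03 rad and value of joint hasp below 0.12 rad), for 0.2 s.
4. the pin is down through the loop (all of step 3 and horizontal distance between pin and staple_eye below 0.009 m and z of pin in the frame of staple_eye between -0.004 and 0.004 m and angle between pin's own z axis and vertical below 0.2 rad), for 0.2 s.
At the end, for the whole second after the job is handed in: Tin and bobbin box lie flat on the tray floor (6 mm, 7 degrees), at rest; lid shut (0.03 rad); hasp down (0.12 rad); pin upright (11 degrees) in the staple's loop, collar within 4 mm of the loop's upper side and 9 mm of its middle; awl in its holder (all of step 1 and all of step 4 and ((horizontal distance between awl and holder_left below 0.006 m and z of awl in the frame of holder_left between -0.006 and 0.006 m) or (horizontal distance between awl and holder_right below 0.006 m and z of awl in the frame of holder_right between -0.006 and 0.006 m)) and linear speed of each of pin, pin_tin, bobbin_box below 0.02 m/s); the robot touches nothing.
It fails at once if the jar of scraps is moved more than 25 mm or tipped over (distance of scrap_jar from where it was at the start of the episode above 0.025 m or angle between scrap_jar's own z axis and vertical above 0.4 rad).
It fails at once if a spool is moved more than 25 mm or tipped over (distance of any of red_spool, yellow_spool from where it was at the start of the episode above 0.025 m or angle between any of red_spool, yellow_spool's own z axis and vertical above 0.4 rad).
It fails at once if the tape measure or the roll of masking tape is moved more than 25 mm or tipped over (distance of any of tape_measure, masking_tape from where it was at the start of the episode above 0.025 m or angle between any of tape_measure, masking_tape's own z axis and vertical above 0.4 rad).
It fails at once if the awl is drawn out of its holder (distance of awl from where it was at the start of the episode above 0.035 m).
It also fails if it takes over 72 s, if anything falls off the work surface, if the arm or the gripper's body presses on something with over 40 N, if the wrist force passes 120 N, or if a joint passes its speed limit or range.

## Working session

There is one attempt and no reset: what is moved stays moved. The work goes in short steps, each a Python script; the robot and the scene stay as the last script left them, time stands still between calls to the robot, and variables do not carry over. Pictures are saved under pics/ and viewed, at most 10 in all, crops included, and the job is handed in when it is done.

```bash
ls; mkdir -p pics; cat > m1.py <<'E'
from station import *
import cv2, numpy as np
for c in ["top","side"]:
    p,d=viewer.read_camera(c); cv2.imwrite(f"pics/{c}0.png",p[:,:,::-1]); np.save(f"{c}0.npy",d)
    i=viewer.camera_info(c); print(c,np.round(i["eye"],3),np.round(i["rotation"],3).tolist(),np.round(i["intrinsics"],1).tolist(),np.round(i["dist_coeffs"],3))
    for n in ["chest","pin","awl","pin_tin","bobbin_box","hasp_end","lid_edge","tray","hasp_hinge","staple_eye","holder_left","holder_right","scrap_jar","red_spool","yellow_spool","tape_measure","masking_tape","sewing_machine"]:
        r=tip_of(c,n); print(n,[(np.round(q["at"],3).tolist(),round(q["score"],2)) for q in r[:2]])
print(env.sense()["t"])
E
python3 m1.py
```

```text
pics
top [-0.246 -0.178  1.711] [[0.103, 0.894, -0.435], [-0.995, 0.092, -0.046], [-0.001, 0.438, 0.899]] [[516.5, 0.0, 309.0], [0.0, 516.5, 205.9], [0.0, 0.0, 1.0]] [-0.035  0.     0.     0.     0.   ]
chest [([0.532, 0.265, -0.004], 0.96)]
pin [([0.478, 0.396, 0.081], 0.62)]
awl [([0.477, 0.141, 0.086], 0.6)]
pin_tin [([0.498, -0.056, 0.002], 0.96)]
bobbin_box [([0.533, 0.22, 0.084], 0.78)]
hasp_end [([0.702, 0.264, 0.254], 0.44), ([0.495, -0.059, -0.003], 0.29)]
lid_edge [([0.633, 0.268, 0.264], 0.92)]
tray [([0.533, 0.269, 0.076], 0.91)]
hasp_hinge [([0.63, 0.266, 0.261], 0.61)]
staple_eye [([0.438, 0.266, 0.104], 0.72)]
holder_left [([0.476, 0.396, 0.084], 0.97)]
holder_right [([0.476, 0.138, 0.086], 0.61), ([0.531, 0.219, 0.084], 0.38)]
scrap_jar [([0.403, -0.218, -0.001], 0.91), ([0.702, 0.261, 0.256], 0.2)]
red_spool [([0.558, -0.278, 0.002], 0.48)]
yellow_spool [([0.556, -0.181, 0.001], 0.4), ([0.631, 0.267, 0.263], 0.28)]
tape_measure [([0.476, -0.364, 0.004], 0.55), ([0.477, 0.142, 0.083], 0.41)]
masking_tape [([0.446, -0.522, -0.003], 0.87)]
sewing_machine []
side [0.583 
[... 421 characters left out ...]
, -0.525, 0.002], 0.72), ([0.696, 0.263, 0.256], 0.61)]
lid_edge [([0.626, 0.261, 0.261], 0.8)]
tray [([0.532, 0.266, 0.079], 0.96), ([0.477, 0.138, 0.082], 0.66)]
hasp_hinge [([0.632, 0.268, 0.265], 0.76)]
staple_eye [([0.435, 0.268, 0.098], 0.77), ([0.626, 0.262, 0.26], 0.31)]
holder_left [([0.481, 0.4, 0.084], 0.98), ([0.534, 0.216, 0.08], 0.6)]
holder_right [([0.479, 0.139, 0.087], 0.94)]
scrap_jar [([0.398, -0.215, -0.003], 0.75)]
red_spool [([0.56, -0.275, -0.0], 0.55), ([0.478, -0.366, -0.001], 0.51)]
yellow_spool [([0.553, -0.179, -0.0], 0.42)]
tape_measure [([0.475, -0.37, -0.0], 0.58), ([0.56, -0.275, 0.004], 0.16)]
masking_tape [([0.445, -0.524, -0.0], 0.76)]
sewing_machine []
1.9
```

View pics/top0.png

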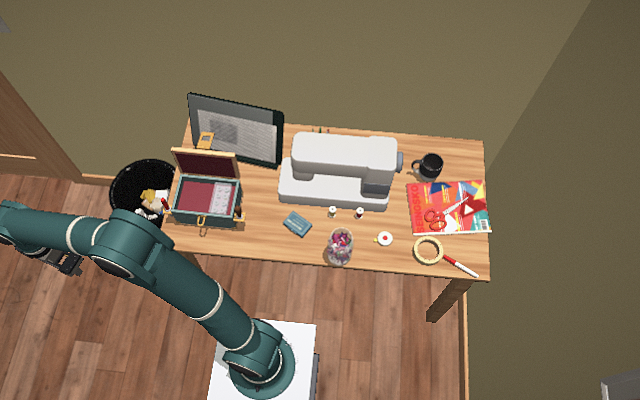

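View pics/side0.png

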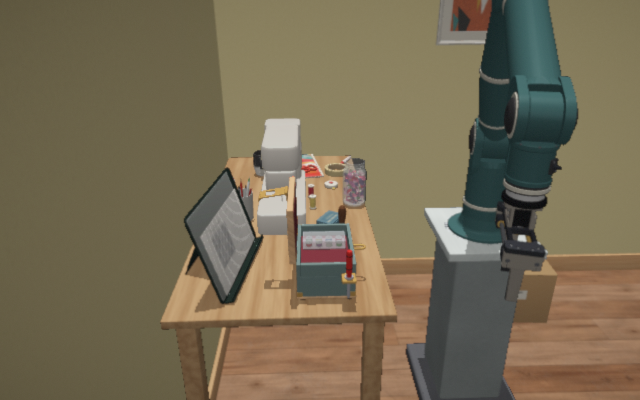

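The top picture shows the chest at (207,200), the box in the right of the tray (222,195), the tin at (298,223) and the jar at (341,245). The side picture shows the red pin in the left holder (349,262) and the hasp standing out behind the upright lid. Next I measure the tin's and box's yaw and where the machine's front is.

```bash
cat > geo.py <<'E'
import cv2, numpy as np
from station import viewer
def cloud(c,d):
    i=viewer.camera_info(c); K=np.array(i["intrinsics"],float); h,w=d.shape
    uv=np.stack(np.meshgrid(np.arange(w),np.arange(h)),-1).reshape(-1,1,2).astype(float)
    n=cv2.undistortPoints(uv,K,np.array(i["dist_coeffs"],float)).reshape(h,w,2)
    P=np.dstack([n[...,0]*d,-n[...,1]*d,-d])
    W=P@np.array(i["rotation"]).T+np.array(i["eye"]); W[d<=0]=np.nan; return W
E
cat > m2.py <<'E'
from geo import *
def box(W,m,name):
    q=W[m]; r=cv2.minAreaRect(q[:,:2].astype(np.float32)); print(name,m.sum(),np.round(r[0],4),np.round(r[1],4),round(r[2],1),"z",np.round(np.percentile(q[:,2],[5,50,95]),4))
for c in ["top","side"]:
    W=cloud(c,np.load(c+"0.npy")); x,y,z=W[...,0],W[...,1],W[...,2]
    R=lambda a,b,e,f,g,h:(x>a)&(x<b)&(y>e)&(y<f)&(z>g)&(z<h)
    box(W,R(.42,.58,-.14,.03,.014,.03),c+" tin")
    box(W,R(.475,.592,.175,.36,.094,.108),c+" bobbin")
    box(W,R(.475,.592,.175,.36,.07,.086),c+" felt")
    box(W,R(.44,.625,.14,.39,.109,.116),c+" rim")
    for a,b in ((.06,.09),(.17,.3)):
        m=R(.5,.9,-.4,.14,a,b)
        if m.sum(): print("machine",a,np.round(np.nanpercentile(x[m],[0.5,5,50]),3),np.round(np.nanpercentile(y[m],[.5,99.5]),3))
    m=R(.6,.66,.17,.36,.2,.3)
    if m.sum(): q=W[m]; print("lid z99",np.percentile(q[:,2],99),"x at top",np.percentile(x[m&(z>.25)],[2,50,98]),"x z~.21",np.percentile(x[m&(z<.22)],[2,50,98]))
    m=R(.455,.50,.38,.42,.12,.18)
    if m.sum(): print("pin",np.round(np.median(W[m],0),4),m.sum(),W[m][:,2].max())
    m=R(.66,.73,.23,.3,.2,.3)
    if m.sum(): print("hasp",np.round(np.percentile(W[m],[2,50,98],axis=0),3).tolist())
E
python3 m2.py
```

```text
top tin 378 [ 0.5166 -0.0688] [0.1283 0.1289] 88.5 z [0.0161 0.0226 0.0287]
top bobbin 422 [0.5338 0.2169] [0.0602 0.1174] 88.4 z [0.0974 0.1029 0.1071]
top felt 879 [0.5371 0.2678] [0.1839 0.1104] 89.5 z [0.0724 0.0787 0.0848]
top rim 425 [0.5346 0.266 ] [0.1579 0.248 ] 0.3 z [0.1096 0.1123 0.1155]
machine 0.06 [0.578 0.582 0.623] [-0.367  0.129]
machine 0.17 [0.593 0.597 0.643] [-0.385  0.135]
lid z99 0.2711721875209718 x at top [0.60808527 0.61815848 0.65514054] x z~.21 [0.60575873 0.61013567 0.61616608]
pin [0.4762 0.3931 0.151 ] 42 0.16905618608866835
hasp [[0.661, 0.243, 0.25], [0.684, 0.266, 0.257], [0.699, 0.287, 0.265]]
side tin 219 [ 0.4996 -0.0545] [0.0957 0.0639] 58.9 z [0.0194 0.0241 0.0271]
side bobbin 566 [0.5327 0.2173] [0.0653 0.1173] 87.5 z [0.096  0.1034 0.1059]
side felt 647 [0.5338 0.2754] [0.0735 0.1157] 88.5 z [0.0773 0.0795 0.0835]
side rim 571 [0.5331 0.2593] [0.2399 0.1527] 88.2 z [0.1097 0.1128 0.1151]
machine 0.06 [0.581 0.586 0.682] [-0.346  0.133]
machine 0.17 [0.595 0.604 0.67 ] [-0.357  0.136]
lid z99 0.270892428772682 x at top [0.61021256 0.62278198 0.65793461] x z~.21 [0.60738744 0.60891844 0.62774424]
pin [0.4799 0.3991 0.144 ] 111 0.1638523198370183
hasp [[0.661, 0.243, 0.25], [0.686, 0.274, 0.259], [0.701, 0.287, 0.264]]
```

```bash
cat > h.py <<'E'
import numpy as np, cv2
from station import env, effector, solver, viewer, workorder, search_frame, tip_of
CX,CY=.533,.267
def R(deg):
    a=np.deg2rad(deg); y=np.array([np.cos(a),np.sin(a),0]); z=np.array([0,0,-1.]); return np.column_stack([np.cross(y,z),y,z])
def best(p,deg):   # of the two equal grasps the one nearer the present joints
    q0=np.array(env.sense()["joint_positions"]); c=[]
    for d in (deg,deg+180):
        q=solver.inverse_kinematics(p,R(d))
        if q is not None: c.append((np.abs(np.array(q)-q0).max(),d))
    return min(c)[1]
def st(tag=""):
    s=env.sense(); print(tag,"t",round(s["t"],2),"p",np.round(s["ee_pos"],4),"F",np.round(s["wrist_force"],1),"w",round(s["gripper_width"],4),"gf",np.round(s["grasp_force"],1),"q7",round(s["joint_positions"][6],2)); return s
E
cat > s1.py <<'E'
from h import *
from geo import cloud
p,d=viewer.read_camera("top"); W=cloud("top",d)
hsv=cv2.cvtColor(p,cv2.COLOR_RGB2HSV); m=(W[...,0]>.42)&(W[...,0]<.58)&(W[...,1]>-.14)&(W[...,1]<.03)&(hsv[...,0]>90)&(hsv[...,0]<125)&(hsv[...,1]>70)
n,l,s,c=cv2.connectedComponentsWithStats(m.astype(np.uint8)); k=1+np.argmax(s[1:,4])
q=W[(l==k)&(W[...,2]>.012)]; r=cv2.minAreaRect(q[:,:2].astype(np.float32)); print(len(q),r)
env.reach([.40,.25,.32],R(best([.40,.25,.32],-31))); st()
a=best([.489,-.072,.14],-31); env.reach([.489,-.072,.14],R(a)); print(a); st()
E
python3 s1.py
```

```text
87 ((0.5060429573059082, -0.05869833379983902), (0.0777667909860611, 0.036981336772441864), 45.908382415771484)
 t 3.55 p [0.3996 0.251  0.3198] F [-0.6  0.4  0.2] w 0.0918 gf 0.0 q7 -1.14
-31
 t 4.97 p [ 0.4895 -0.0708  0.1401] F [-0.3  1.  -0.5] w 0.0919 gf 0.0 q7 -0.03
```

```bash
cat > s2.py <<'E'
from geo import *
out=[]
for c in ["top","side"]:
    im=cv2.imread(f"pics/{c}0.png"); W=cloud(c,np.load(c+"0.npy")); i=viewer.camera_info(c)
    Rm,e,K=np.array(i["rotation"]),np.array(i["eye"]),np.array(i["intrinsics"])
    a=np.deg2rad(58.9);u=np.array([np.cos(a),np.sin(a)]);v=np.array([-u[1],u[0]]);ce=np.array([.499,-.055])
    P=np.array([[*(ce+sx*.031*v+sy*.0445*u),.022] for sx,sy in((1,1),(1,-1),(-1,-1),(-1,1))])
    X=(P-e)@Rm; X=X*[1,-1,-1]
    px=cv2.projectPoints(X,np.zeros(3),np.zeros(3),K,np.array(i["dist_coeffs"],float))[0].reshape(-1,2)
    m=px.mean(0).astype(int); s=8; x0,y0=m[0]-24,m[1]-24
    cr=cv2.resize(im[y0:y0+48,x0:x0+48],None,fx=s,fy=s,interpolation=cv2.INTER_CUBIC)
    cv2.polylines(cr,[((px-[x0,y0]+.5)*s).astype(np.int32)],True,(0,0,255),1); out.append(cr)
cv2.imwrite("pics/tin.png",np.hstack(out))
E
python3 s2.py
```

```text
(no output)
```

View pics/tin.png

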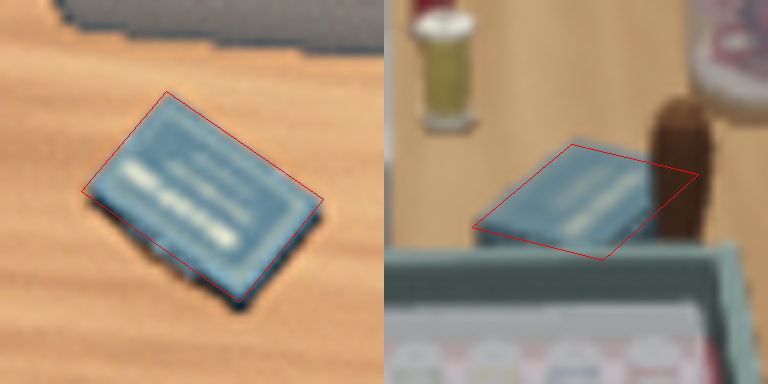

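The projected outline (red) matches the tin in the top crop, with corners about (167,92), (323,200), (240,302) and (82,191), so the pose holds.

```bash
cat > s3.py <<'E'
from h import *
env.movel([.4897,-.0704,.004],R(-31)); st("down")
effector.grasp(25); s=st("grip")
if s["gripper_width"]>.05:
    env.movel([.4897,-.0704,.25],rate=.25); st("up")
    env.reach([.515,.308,.25],R(-90)); s=st("over"); print(np.round(s["tcp_rot"],3).tolist())
    p,d=viewer.read_camera("top"); cv2.imwrite("pics/over.png",cv2.resize(p[130:250,120:320,::-1],None,fx=4,fy=4,interpolation=cv2.INTER_CUBIC))
E
python3 s3.py
```

```text
down t 6.03 p [ 0.4903 -0.0705  0.0046] F [-0.2  0.2  0.7] w 0.0919 gf 0.0 q7 0.18
grip t 6.62 p [ 0.49   -0.0704  0.0042] F [-0.3  0.4  3.1] w 0.0585 gf 25.0 q7 0.18
up t 7.75 p [ 0.4887 -0.0701  0.2488] F [ 0.4  0.1 -1. ] w 0.0585 gf 25.0 q7 -0.21
over t 9.17 p [0.5154 0.3064 0.2497] F [ 0.2 -0.9 -1.1] w 0.0589 gf 25.0 q7 -1.72
[[1.0, -0.002, -0.0], [-0.002, -1.0, -0.001], [-0.0, 0.001, -1.0]]
```

```bash
cat > s4.py <<'E'
from h import *
env.movel([.515,.308,.125],R(-90),rate=.2); st("rim")
env.movel([.515,.308,.087],rate=.08); st("in")
env.movel([.515,.298,.084],rate=.04); st("pushed")
effector.release(); env.pause(.2); st("rel")
env.movel([.515,.298,.16],rate=.15); env.movel([.45,.335,.31],rate=.3); st("up")
p,d=viewer.read_camera("top"); cv2.imwrite("pics/tray.png",cv2.resize(p[130:250,120:320,::-1],None,fx=4,fy=4,interpolation=cv2.INTER_CUBIC)); np.save("top1.npy",d)
for c in ("top","side"):
    if c=="side": p,d=viewer.read_camera(c); cv2.imwrite("pics/trays.png",p[:,:,::-1]); np.save("side1.npy",d)
    for n in ("pin_tin","bobbin_box","lid_edge","hasp_end"): print(c,n,[(np.round(q["at"],3).tolist(),round(q["score"],2)) for q in tip_of(c,n)[:2]])
E
python3 s4.py
```

```text
rim t 9.99 p [0.516  0.3078 0.1261] F [ 0.2  0.6 -0.2] w 0.0589 gf 25.0 q7 -1.61
in t 10.62 p [0.5151 0.3078 0.0868] F [-0.2 -0.4 -0.4] w 0.0585 gf 25.0 q7 -1.57
pushed t 11.03 p [0.5151 0.2976 0.0842] F [-0.8 -0.4 -0.9] w 0.0588 gf 25.0 q7 -1.56
rel t 11.87 p [0.5151 0.2982 0.0841] F [-0.8  2.4  0.6] w 0.0919 gf 0.9 q7 -1.56
up t 13.23 p [0.4493 0.3346 0.3085] F [ 0.3 -0.1  0.3] w 0.092 gf 0.0 q7 -1.89
top pin_tin [([0.529, 0.295, 0.08], 0.88), ([0.631, 0.265, 0.266], 0.61)]
top bobbin_box [([0.534, 0.211, 0.082], 0.72)]
top lid_edge [([0.634, 0.268, 0.26], 0.58)]
top hasp_end [([0.7, 0.262, 0.256], 0.47)]
side pin_tin [([0.53, 0.299, 0.078], 0.73)]
side bobbin_box []
side lid_edge [([0.626, 0.259, 0.256], 0.98)]
side hasp_end [([0.695, 0.262, 0.253], 0.49)]
```

View pics/tray.png

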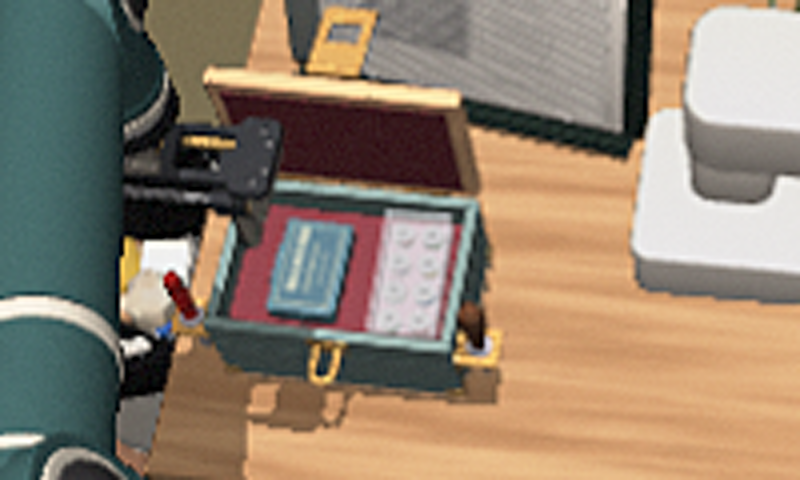

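The tray crop shows the tin at (313,270) and the box at (408,270), both flat with a gap between them. The lid comes next.

```bash
cat > s5.py <<'E'
from h import *
effector.grasp(10)
y=.335
env.movel([.50,y,.34],R(-90),rate=.25); env.movel([.668,y,.34],rate=.25); env.movel([.668,y,.235],rate=.2); st("behind")
hx,hz,h,t=CX+.075,.112,.0175,.010
for th in np.arange(1.5,.0,-.15):
    r=.128
    env.movel([hx-r*np.cos(th)+h*np.sin(th)+t*np.sin(th), y, hz+r*np.sin(th)+h*np.cos(th)],rate=.2)
st("near")
z=.136
while z>.120:
    z-=.0025; env.movel([hx-.128,y,z],rate=.05); s=st("%.4f"%z)
    if s["wrist_force"][2]>14: break
env.movel([hx-.128,y,.20],rate=.2)
for n in ("lid_edge","hasp_end","hasp_hinge"):
    if n=="lid_edge": viewer.read_camera("side")
    print(n,[(np.round(q["at"],3).tolist(),round(q["score"],2)) for q in tip_of("side",n)[:2]])
p,d=viewer.read_camera("side"); cv2.imwrite("pics/lid.png",cv2.resize(p[170:320,220:400,::-1],None,fx=4,fy=4,interpolation=cv2.INTER_CUBIC))
E
python3 s5.py
```

```text
behind t 16.96 p [0.6681 0.3356 0.2366] F [-0.6 -0.4  0.5] w 0.0003 gf 0.0 q7 -1.65
near t 19.57 p [0.4856 0.335  0.1486] F [ 0.3  0.5 -0.6] w 0.0002 gf 0.0 q7 -1.68
0.1335 t 20.03 p [0.4799 0.335  0.1334] F [0.8 0.1 0.7] w 0.0005 gf 0.0 q7 -1.67
0.1310 t 20.28 p [0.48  0.335 0.131] F [-0.1 -0.5 -0.4] w 0.0005 gf 0.0 q7 -1.67
0.1285 t 20.53 p [0.4804 0.3352 0.1299] F [-3.4 -0.7 11.4] w 0.0004 gf 5.4 q7 -1.67
0.1260 t 20.78 p [0.4806 0.3352 0.1297] F [-8.9 -3.3 30.3] w 0.0007 gf 14.9 q7 -1.66
lid_edge [([0.457, 0.264, 0.129], 0.93)]
hasp_end []
hasp_hinge [([0.45, 0.268, 0.132], 0.56)]
```

View pics/lid.png

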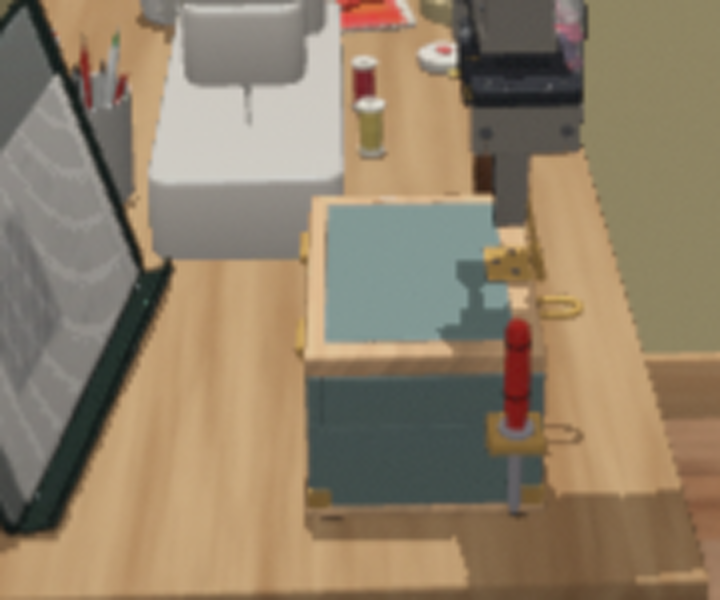

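The lid crop shows the lid shut, the hasp standing up at about (535,225) and the staple loop at (562,306). Next I swing the hasp.

```bash
cat > s6.py <<'E'
from h import *
hx,hz,r,t=CX-.079,.132,.05,.010
def arc(a,y,k=1): return [hx-r*np.sin(a)+t*np.cos(a)-(.003 if a>2 else 0), y, hz+r*np.cos(a)]
env.movel([.515,.335,.20],R(-90),rate=.25); env.movel([.515,CY,.20],rate=.25); env.movel([.515,CY,.175],rate=.2)
env.movel(arc(0,CY),rate=.15); st("behind")
for a in np.deg2rad([25,50,75,95,110]): env.movel(arc(a,CY),rate=.15)
st("front")
Y=CY+.033
env.movel([.398,CY,.15],rate=.2); env.movel([.398,Y,.15],rate=.2)
for a in np.deg2rad([105,120,135,150,165]):
    env.movel(arc(a,Y),rate=.12)
st("165")
x,_,z=arc(np.pi,Y)
x-=.004
while x<.456:
    env.movel([x,Y,z],rate=.06); s=st("push %.4f"%x)
    if s["wrist_force"][0]<-8: break
    x+=.003
env.movel([.40,Y,z],rate=.15); env.movel([.40,Y,.20],rate=.25)
p,d=viewer.read_camera("side"); cv2.imwrite("pics/hasp.png",cv2.resize(p[210:310,310:420,::-1],None,fx=5,fy=5,interpolation=cv2.INTER_CUBIC))
print([(n,np.round(q["at"],3).tolist(),round(q["score"],2)) for n in ("hasp_end","staple_eye","pin","holder_left") for q in tip_of("side",n)[:2]])
st()
E
python3 s6.py
```

```text
behind t 23.03 p [0.4645 0.268  0.1828] F [0.1 0.3 0.7] w 0.0002 gf 0.0 q7 -1.64
front t 24.47 p [0.4107 0.2683 0.117 ] F [11.5  2.1  2. ] w 0.0003 gf 6.1 q7 -1.63
165 t 26.52 p [0.4285 0.2998 0.0839] F [-0.  -0.5  0.5] w 0.0002 gf 0.0 q7 -1.61
push 0.4370 t 26.82 p [0.4374 0.2999 0.0821] F [-0.6  0.  -0.8] w 0.0005 gf 0.0 q7 -1.6
push 0.4400 t 27.07 p [0.4402 0.3    0.0821] F [-0.1  0.2  0.7] w 0.0002 gf 0.0 q7 -1.6
push 0.4430 t 27.32 p [0.441  0.3    0.0818] F [-6.6 -0.4  4.8] w 0.0007 gf 3.2 q7 -1.59
push 0.4460 t 27.57 p [0.441  0.3    0.0816] F [-15.5  -1.6  13.4] w 0.0005 gf 7.8 q7 -1.59
[('hasp_end', [0.449, 0.265, 0.062], 0.39), ('staple_eye', [0.432, 0.27, 0.099], 0.68), ('staple_eye', [0.451, 0.268, 0.134], 0.52), ('pin', [0.48, 0.398, 0.083], 0.69), ('pin', [0.483, 0.395, 0.082], 0.62), ('holder_left', [0.478, 0.399, 0.084], 0.91), ('holder_left', [0.477, 0.14, 0.083], 0.49)]
 t 28.9 p [0.3996 0.2994 0.1989] F [-0.8 -0.1  0.3] w 0.0004 gf 0.0 q7 -1.81
```

View pics/hasp.png

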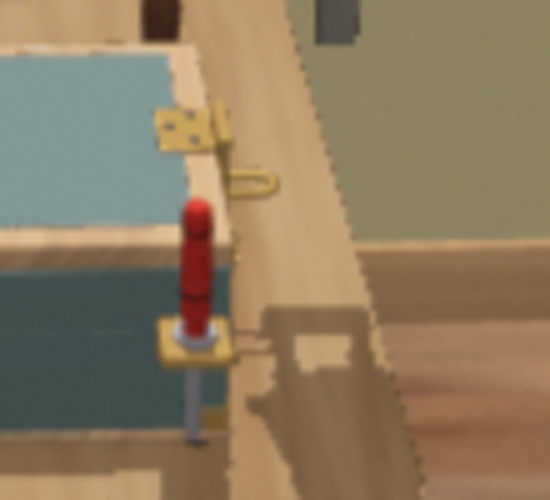

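The hasp crop shows the strap hanging at the front below (218,128) with the staple loop through it at (252,183), and the red pin in its holder at (196,270). The push ended at a firm stop. Next is the pin.

```bash
cat > s7.py <<'E'
from h import *
p=[.4785,.396,.23]; a=best(p,0); env.reach(p,R(a)); print(a); effector.release(); st("above")
env.movel([.4785,.396,.131],R(a),rate=.15); s=st("at"); y0=s["ee_pos"][1]
effector.grasp(25); env.pause(.1); s=st("grip")
env.movel([.4785,.396,.24],rate=.15); st("up")
env.movel([.4785-.0415,.396-.128,.24],rate=.2); st("over")
im,d=viewer.read_camera("side"); cv2.imwrite("pics/pin.png",cv2.resize(im[190:310,310:420,::-1],None,fx=5,fy=5,interpolation=cv2.INTER_CUBIC))
im,d=viewer.read_camera("top")
print([(c,n,np.round(q["at"],3).tolist(),round(q["score"],2)) for c in ("side","top") for n in ("pin","staple_eye") for q in tip_of(c,n)[:2]])
E
python3 s7.py
```

```text
0
above t 31.48 p [0.4785 0.396  0.23  ] F [ 0.3  0.1 -0.4] w 0.0917 gf 0.0 q7 -0.48
at t 32.29 p [0.4792 0.3962 0.1318] F [-0.5 -0.2  0.1] w 0.0921 gf 0.0 q7 -0.41
grip t 33.53 p [0.4785 0.396  0.131 ] F [ 0.1  0.1 -0. ] w 0.0152 gf 25.0 q7 -0.41
up t 34.41 p [0.4778 0.3957 0.2391] F [ 0.4  0.4 -1.4] w 0.0155 gf 25.0 q7 -0.48
over t 35.23 p [0.4371 0.2693 0.24  ] F [-0.3  0.5 -1.4] w 0.0153 gf 25.0 q7 -0.43
[('side', 'pin', [0.442, 0.27, 0.194], 0.58), ('side', 'staple_eye', [0.432, 0.269, 0.098], 0.95), ('side', 'staple_eye', [0.455, 0.269, 0.133], 0.51), ('top', 'pin', [0.436, 0.27, 0.189], 0.38), ('top', 'pin', [0.473, -0.364, 0.003], 0.35), ('top', 'staple_eye', [0.438, 0.264, 0.102], 0.67), ('top', 'staple_eye', [0.475, 0.141, 0.088], 0.49)]
```

View pics/pin.png

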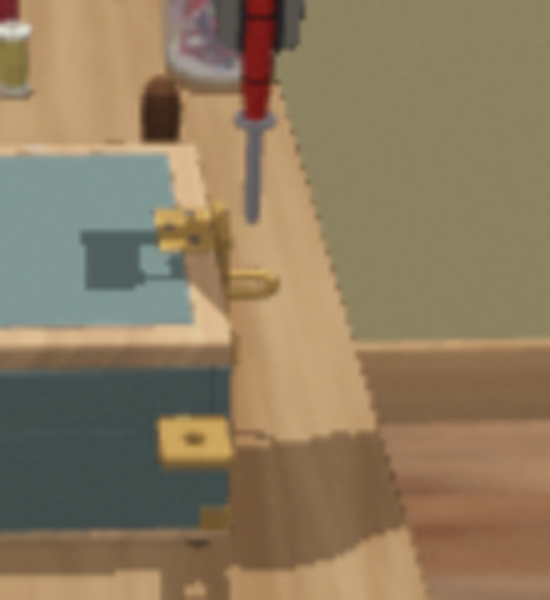

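The pin crop shows the pin upright in the grip, its shank tip at (252,220) just above the loop at (252,284).

```bash
cat > s8.py <<'E'
from h import *
x,y=.437,.268
env.movel([x,y,.212],R(0),rate=.1); st("tip above")
ok=False
for dy in (0,.0015,-.0015,.003,-.003):
    env.movel([x,y+dy,.212],rate=.05)
    for z in (.203,.196,.19,.18):
        env.movel([x,y+dy,z],rate=.06); s=st("%.4f %.3f"%(dy,z))
        if s["wrist_force"][2]>5: break
    else: ok=True; break
if ok:
    z=.18
    while z>.142:
        z-=.006 if z>.152 else .002
        env.movel([x,y+dy,z],rate=.08); s=env.sense()
        if s["wrist_force"][2]>6: break
    st("seat %.3f"%z)
E
python3 s8.py
```

```text
tip above t 35.97 p [0.437  0.2678 0.2118] F [0.1 0.6 0.2] w 0.0154 gf 25.0 q7 -0.4
0.0000 0.203 t 36.52 p [0.4367 0.2677 0.2025] F [ 0.2 -0.  -1.3] w 0.015 gf 25.0 q7 -0.38
0.0000 0.196 t 36.78 p [0.4368 0.2678 0.1955] F [-0.1 -1.3 -0.3] w 0.0152 gf 25.0 q7 -0.38
0.0000 0.190 t 37.03 p [0.4368 0.2678 0.1896] F [ 0.4  0.1 -0.4] w 0.0153 gf 25.0 q7 -0.37
0.0000 0.180 t 37.35 p [0.4367 0.2678 0.1795] F [ 0.7 -0.1 -0.5] w 0.015 gf 25.0 q7 -0.36
seat 0.144 t 39.35 p [0.4375 0.2683 0.1447] F [-0.5 -0.5  6.7] w 0.0153 gf 25.0 q7 -0.31
```

```bash
cat > s9.py <<'E'
from h import *
effector.release(); st("rel")
env.movel([.437,.268,.26],rate=.15); env.movel([.36,.268,.34],rate=.25); env.pause(.5); st("clear")
im,d=viewer.read_camera("side"); cv2.imwrite("pics/end.png",cv2.resize(im[190:310,290:420,::-1],None,fx=5,fy=5,interpolation=cv2.INTER_CUBIC))
print([(n,np.round(q["at"],3).tolist(),round(q["score"],2)) for n in ("pin","staple_eye","lid_edge","hasp_end","awl") for q in tip_of("side",n)[:2]])
E
python3 s9.py
```

```text
rel t 40.54 p [0.437 0.268 0.144] F [-0.4 -0.4 -0. ] w 0.0919 gf 0.0 q7 -0.31
clear t 42.56 p [0.3601 0.2679 0.3397] F [-0.3  1.1  0.6] w 0.0919 gf 0.0 q7 -0.73
[('pin', [0.439, 0.269, 0.095], 0.69), ('staple_eye', [0.436, 0.27, 0.099], 0.82), ('lid_edge', [0.456, 0.264, 0.126], 0.83), ('hasp_end', [0.45, 0.264, 0.06], 0.55), ('awl', [0.478, 0.138, 0.084], 0.56)]
```

View pics/end.png

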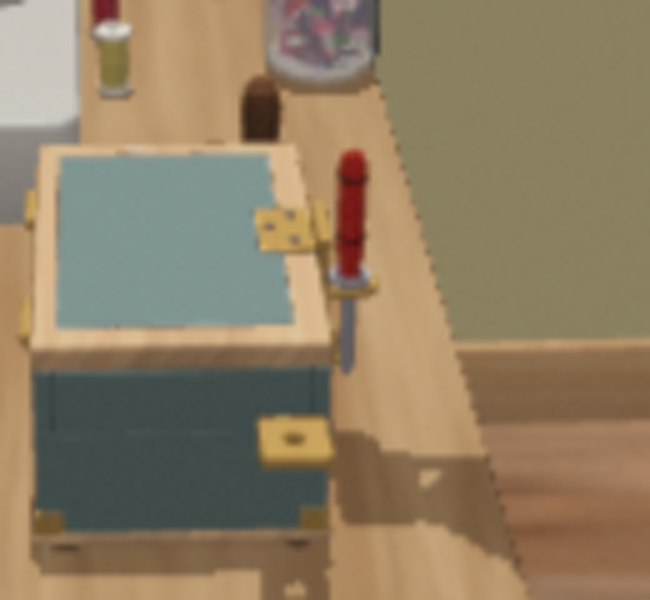

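The last crop shows the lid shut, the pin upright with its collar on the loop at (350,280), and the awl still in its holder at (262,108).

```bash
python3 -c "
from station import workorder
print(workorder.finish_job())"
```

```text
the job is handed in; nothing more can be done
None
```

I handed the job in at about 43 s of the 72 s. The tin and bobbin box lie flat in the tray under the shut lid, the hasp is over the staple, and the pin is seated in its loop. The awl is still in its holder. The hand-in returned no verdict.

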